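# Set the test slide and hold the spring gauge at its 10 N ring

## Task

Do the 10 N pull check on the test slide. First bring the gauge to its test station: turn the black handwheel clockwise (seen from above, in as many grasps as you need) until its white bar points at the red mark on the dial plate, and leave it there. Then take the black grip of the spring gauge, pull its rod out of the blue tube until the red ring is at the mouth of the tube, never out to its end stop, and finish while still holding it there. Leave the other things on the bench where they are.

Things in the scene. Friction and masses are not known exactly. Their poses are not given: they have to be found in the camera images.
- handwheel (a joint): Handwheel of the test slide, rad. 0: the white bar on the wheel points at the red mark on the dial plate below it (the set position). It starts negative (between -4.0 and -2.2) and grows as the wheel is turned clockwise seen from above; it can be turned on past 0 to 1.6. It turns stiffly (about 0.15 N m) and stays where it is left. One turn drives the carriage with the gauge 20 mm along the slide, towards the pull end
- wheel_grip (a point): Centre of the handwheel: a black knurled disc on an upright shaft, 54 mm in diameter and 18 mm thick, this point on its axis at half thickness, 107 mm above the bench. Its underside is 30 mm above an aluminium dial plate of 86 mm diameter. z points up the shaft; its own +x axis is the direction of the white bar and turns with the wheel. It can be gripped across the diameter from above at any yaw
- wheel_bar (a point): Outer end of the white bar on top of the handwheel, 27 mm from the wheel's axis
- dial_mark (a point): Red mark on the dial plate, 37 mm from the wheel's axis, on the side of the slide that faces away from the robot
- gauge_rod (a joint): How far the gauge's rod is pulled out of its tube, m. 0: fully in, as its inner spring holds it (where it starts). 0.060: the centre of the red 10 N ring is level with the mouth of the tube. End stop at 0.090. The spring pulls back with 2.5 N at 0, growing by 1.25 N per 10 mm (10 N at the ring); let go, the rod runs back in
- pull_grip (a point): Centre of the black grip on the rod's outer end, 98 mm above the bench: a cylinder of 23 mm diameter and 36 mm length lying level along the rod, with an end flange of 34 mm diameter 18 mm beyond this point on its outer side, and 16 mm of bare white rod between grip and tube when fully in. Free all round from above; the shaft supports below it end 48 mm above the bench. Its y axis lies along the rod: the rod pulls out along -y (away from the handwheel end), z is up
- red_ring (a point): Centre of the red ring on the white rod, 6 mm wide and 15 mm in diameter, hidden inside the tube at the start. It moves with the rod
- tube_mouth (a point): Centre of the tube's mouth (black collar of 33 mm diameter at the end of the blue tube, tube 30 mm in diameter) on the rod's axis, 98 mm above the bench. The tube is clamped to the carriage of the slide and moves with it
- puck_a: Black round sensor puck with a white top, 48 mm diameter, 16 mm high, on the bench in front of the slide (robot's side); origin under its centre. Leave alone
- puck_b: Another such puck, on the bench behind the slide. Leave alone
- weight: Brass weight, 38 mm diameter, 60 mm high, on the bench behind the slide; origin under its centre. Leave alone
- jaw: Spare aluminium gripper jaw, L-shaped, 60 x 28 x 50 mm, lying on its 10 mm foot on the bench in front of the slide; origin under the foot's centre. Leave alone
- driver: Screwdriver with an orange handle, 190 mm long, on the bench to the right. Leave alone
- cup: Clear cup, 72 mm diameter, 85 mm high, standing on the bench to the right; origin under its centre. Leave alone
- coupling: Red shaft coupling, a ring of 32 mm diameter and 32 mm height standing on the bench to the left; origin under its centre. Leave alone

How it is judged (in metres and radians):
On the way, in this order (a step that is already met when the one before it is completed fails the run):
1. the handwheel is set: white bar at the red mark, the gauge still fully in (value of joint handwheel between -0.25 and 0.25 rad and velocity of joint handwheel between -0.1 and 0.1 rad/s and value of joint gauge_rod below 0.01 m), for 0.3 s.
2. the rod is pulled out by its grip with the red ring at the tube's mouth (value of joint gauge_rod between 0.055 and 0.065 m and contact force between the fingers and gauge_rod above 5 N), for 0.3 s.
At the end, for the whole second after the job is handed in: The robot's fingers hold the gauge's grip with the red ring within 5 mm of the tube's mouth and steady, and the handwheel, let go, stands with its white bar within 0.25 rad of the red mark (all of step 2 and value of joint handwheel between -0.25 and 0.25 rad and velocity of joint gauge_rod between -0.01 and 0.01 m/s and contact force between the fingers and handwheel below 0.5 N); the arm keeps its last pose, push and grip.
It fails at once if the rod is pulled out to its end stop (more than 87 mm out) (value of joint gauge_rod above 0.087 m).
It fails at once if one of the other things on the bench is moved by more than 20 mm (distance of any of puck_a, puck_b, weight, jaw, driver, cup, coupling from where it was at the start of the episode above 0.02 m).
It fails at once if one of the standing things is knocked over (angle between any of weight, jaw, cup, coupling's own z axis and vertical above 0.6 rad).
It also fails if it takes over 61 s, if anything falls off the work surface, if the arm or the gripper's body presses on something with over 40 N, if the wrist force passes 120 N, or if a joint passes its speed limit or range.

## Robot

A 7-joint arm with a two-finger parallel gripper is mounted at the origin on the work surface. World frame = base frame: x ahead of the robot, y to its left, z up, the work surface at z = 0. Lengths are in mm, angles in rad, forces in N, time in s.
With the tool pointing down it reaches from about 425 to 975 mm from the base axis. Payload 16.7 kg.
Tool frame: the origin (TCP) lies on the mounting face of the last link; the fingertips stand 173 mm ahead of it and the grasp point (between the pads) lies 155 mm ahead of it; z points along the fingers, x is the direction in which the jaws open and shut, and the axes are right-handed (so a half turn about z gives the same grasp; the last joint's range is limited). The gripper opens to 85 mm and grips with 20 to 120 N. Pads are 22 mm wide; open, the fingers measure 114 mm over their backs; the gripper's body (76 mm by 85 mm) begins 54 mm behind the grasp point. The pads swing forward as they close: fully open they stand 13 mm farther back than shut.
Start: joints at [-1.442, 0.426, 0.074, 1.606, -0.034, 1.111, -0.067], TCP at [185.775, 648.903, 404.702] pointing down, gripper open.
Joint ranges: [-2.85, 2.85], [-0.5, 2.14], [-1.23, 1.37], [0.21, 2.46], [-1.02, 4.16], [0.16, 2.05], [-2.73, 2.73]. Speed limits (rad/s): [1.89, 1.89, 2.39, 2.39, 3.01, 3.01, 3.01].

## Interface

Orientations are given as a rotation vector (axis times angle).
In Python, from rig import r, cams, ticket, models gives the robot as it stands. The module is installed in compiled form; this text tells all that it offers.
- The arm moves only by the tool step_arm, never from a script. Its argument "increments" is a list of rows, each a list of 7 numbers: the shift along the tool's x, y, z in m, then the turn, a rotation vector about the tool's x, y, z in degrees, then the closure, from -1 (fully open) to 1 (shut). A call has 1 to 20 rows; each row is the pose to reach, as a shift and turn from the pose commanded when the call began, along the tool's axes at that moment; what a row does not reach only later rows make up. A row lasts 1/10 s, in which the tool goes at most 50 mm and 8.59 degrees, less where a joint would pass 70% of its speed; a pose out of reach is approached as far as the arm can. A call with a gripper value outside its range is refused whole. The fingers move at their own pace and stop on an object; "force" is the grip in N (left out, the last holds). Time passes only in rows, so rows that repeat a pose let the fingers close. It gives the time, the measured TCP pose, the force and the opening at its end, in the units of the state.
- r.state(): the state, without advancing time (a new reading comes with each control period).
- cams.read_camera(name): name is "scene" or "top" or "wrist"; returns a dict with "img" (420x560x3 uint8, red, green, blue), "range_z" (420x560 float32, mm along the optical axis (not along the pixel's ray), 0 where there is no reading), "intrinsics" (3x3 intrinsics, pixels), "R" (3x3) and "t" (3): a world point X has camera coordinates R X + t. Camera axes: x right, y down, z forward; pixel columns grow to the right and rows downward; lengths in mm; the calibration is good to about 2 mm. A picture is of the moment at which its call begins.
- ticket.close_job(): hands the job in, once; it reports no verdict.
Trained networks look in a picture, given as the dict that the camera call returned (one of the last four; its "shot" number tells which), for a name from the list of things; names that differ only in an ending like _2 or _b are one class to them, and where a whole thing is asked for, a point or a joint stands for the part that bears it (a point fixed in the world has none). Each returns a list of dicts, best first, with "confidence" (0 to 1); they miss things now and then, are a little off and sometimes report something else, mostly with a low value. They report only what shows in the picture. A call takes as long as a camera call.
- models.boxes_of(picture, name): "centre" ([column, row] in pixels, amid what is visible of it).
- models.spot_point(picture, name): "centre" ([column, row] in pixels: a listed point, or the origin of a listed thing).
The state is a dict: "t": time; "joint_positions": joint angles; "dq": joint speeds; "tau": joint torques, N m; "eef_pos": TCP position; "ee_rot": TCP orientation; "force": force on the tool from outside, world axes, zero at the start; "torque": the same for the moment, N m; "opening": opening from 0.0 (shut) to 1.0 (fully open).
Only numpy, scipy, OpenCV 4.12 (cv2) and the standard library are available. Lean on these libraries where they do the work, as an engineer would, in place of code of your own. Each camera call takes 0.05 s, during which the arm holds its last target. There are 200 camera calls.

## Working session

There is one attempt and no reset: what is moved stays moved. The work goes in short steps, Python scripts to look and compute and a tool call to move; the robot and the scene stay as the last step left them, time stands still between calls to the robot, and variables do not carry over. Pictures are saved under pics/ and viewed, about 8 in all and at most 12, crops included, and the job is handed in when it is done.

Besides the shell and the picture viewer there is one more tool, called after "Call:" by a JSON object that holds its "api" and its "payload". step_arm: Moves the arm, as the interface text tells. Its arguments: {"type":"object","properties":{"increments":{"type":"array"},"force":{"type":"number"}},"required":["increments"]}

```bash
mkdir -p pics
cat > h.py <<'E'
import numpy as np, cv2
from scipy.spatial.transform import Rotation as Ro
from rig import r,cams,ticket,models
def ray(p,uv,z):
    K,R,t=[np.array(p[k],float) for k in("intrinsics","R","t")]
    d=R.T@np.linalg.inv(K)@np.array([uv[0],uv[1],1.]); c=-R.T@t
    return c+d*(z-c[2])/d[2]
def save(p,n): cv2.imwrite("pics/"+n+".png",cv2.cvtColor(p["img"],cv2.COLOR_RGB2BGR))
E
python3 - <<'E'
from h import *
np.set_printoptions(precision=1,suppress=True)
s=r.state();print(s)
Z=dict(wheel_grip=107,wheel_bar=116,dial_mark=68,pull_grip=98,tube_mouth=98)
ps=[]
for c in("top","scene"):
    p=cams.read_camera(c);save(p,c+"0");ps.append(p["img"])
    print(c,-np.array(p["R"]).T@p["t"])
    for n,z in Z.items():
        for d in models.spot_point(p,n)[:2]: print(n,np.array(d["centre"]),round(d["confidence"],2),ray(p,d["centre"],z))
    for n in("puck_a","weight","jaw","cup","coupling","driver"):
        for d in models.boxes_of(p,n)[:2]: print(n,np.array(d["centre"]),round(d["confidence"],2),ray(p,d["centre"],20))
E
```

```text
{'t': 0.0, 'joint_positions': array([-1.4,  0.4,  0.1,  1.6, -0. ,  1.1, -0.1]), 'dq': array([ 0., -0., -0.,  0.,  0., -0., -0.]), 'tau': array([ -0. , -95. ,   3.8, -46.4,   0. ,   0. ,   0. ]), 'eef_pos': array([185.7, 648.8, 404. ]), 'ee_rot': array([ 2.5,  1.9, -0. ]), 'force': array([-0.1,  0.1,  0.6]), 'torque': array([ 0.1, -0. , -0. ]), 'opening': 0.9996177928140486}
top [ 481.3   -7.2 1277.8]
wheel_grip [195.4 200.4] 0.78 [574.2 193.5 107. ]
wheel_bar [192.2 206. ] 0.94 [559.2 199.9 116. ]
dial_mark [201.2 186. ] 0.81 [615.4 185.3  68. ]
pull_grip [319.8 206.2] 0.75 [ 560.4 -125.2   98. ]
pull_grip [203.5 186. ] 0.43 [612.1 174.6  98. ]
tube_mouth [307.4 203.6] 0.8 [567.  -93.3  98. ]
tube_mouth [188.4 205.9] 0.53 [560.7 212.9  98. ]
puck_a [297.  157.3] 0.66 [700.8 -70.5  20. ]
puck_a [244.2 249.1] 0.63 [447.9  74.   20. ]
weight [249.  152.9] 0.58 [712.7  62.   20. ]
jaw [300.4 260.1] 0.74 [418.  -79.5  20. ]
cup [424.  199.1] 0.78 [ 585.6 -420.2   20. ]
coupling [119.1 212.6] 0.72 [547.3 416.7  20. ]
coupling [421.7 198.9] 0.34 [ 586.2 -413.9   20. ]
driver [443.1 269.4] 0.86 [ 393.  -469.8   20. ]
scene [1483.2  -37.5  701.7]
wheel_grip [247.8 206.8] 0.71 [575.9 -72.  107. ]
wheel_grip [347.9 202.4] 0.63 [572.3 177.7 107. ]
wheel_bar [355.8 198.3] 0.89 [568.7 197.5 116. ]
dial_mark [353.4 223.5] 0.57 [609.  187.7  68. ]
pull_grip [225.  205.6] 0.66 [ 552.8 -130.1   98. ]
pull_grip [350.2 202.4] 0.54 [558.9 186.8  98. ]
tube_mouth [237.3 208.2] 0.97 [566.8 -98.7  98. ]
tube_mouth [120.4 249.1] 0.6 [ 713.5 -351.9   98. ]
puck_a [250.9 273.5] 0.56 [723.5 -68.   20. ]
weight [306.2 267.3] 0.75 [709.8  61.1  20. ]
weight [222.4 207.2] 0.3 [ 440.5 -149.    20. ]
cup [117.8 233.9] 0.84 [ 549.7 -415.2   20. ]
coupling [436.5 221.1] 0.69 [546.  427.7  20. ]
driver [110.3 201.7] 0.93 [ 389.8 -477.    20. ]
```

View pics/top0.png

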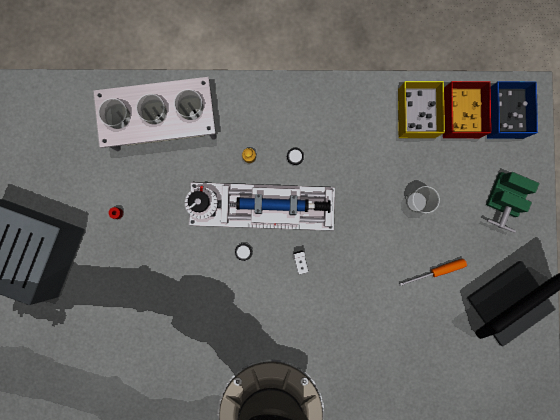

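View pics/scene0.png

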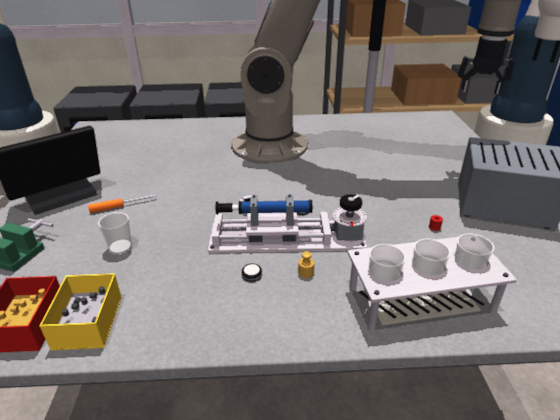

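The top view shows the wheel at about (199,203) with its bar pointing lower-left to (192,206), the red mark at (201,186), and the grip at about (322,206). I'll refine these with depth.

Run:
```python
from h import *
np.set_printoptions(precision=1,suppress=True)
p=cams.read_camera("top")
K,R,t=[np.array(p[k],float) for k in("intrinsics","R","t")]
v,u=np.mgrid[:420,:560]; z=p["range_z"].astype(float)
P=(np.stack([(u-K[0,2])*z/K[0,0],(v-K[1,2])*z/K[1,1],z],-1)-t)@R
def reg(x0,x1,y0,y1,z0,z1):
    m=(z>0)&(P[...,0]>x0)&(P[...,0]<x1)&(P[...,1]>y0)&(P[...,1]<y1)&(P[...,2]>z0)&(P[...,2]<z1)
    return m,P[m]
m,q=reg(530,630,130,250,104,135);print("wheel",len(q),q.mean(0),q.min(0),q.max(0)); 
c=cv2.minEnclosingCircle(q[:,:2].astype(np.float32));print(c)
m,q=reg(530,630,130,250,55,80);print("dial",len(q),q.mean(0),q.min(0),q.max(0),cv2.minEnclosingCircle(q[:,:2].astype(np.float32)))
for y in range(-170,130,12):
    m,q=reg(520,620,y,y+12,85,150)
    if len(q): print(y,len(q),q.mean(0),q[:,0].min(),q[:,0].max(),q[:,2].max())
im=p["img"][170:240,170:350];im=cv2.resize(im,None,fx=4.4,fy=4.4,interpolation=cv2.INTER_CUBIC)
cv2.imwrite("pics/crop1.png",im[...,::-1])
s=r.state();M=Ro.from_rotvec(s["ee_rot"]).as_matrix();print(M,s["joint_positions"])
```

```text
wheel 371 [571.9 185.3 115.4] [544.5 158.5 105.5] [598.  214.6 121.3]
((571.6229248046875, 186.3885040283203), 28.18545913696289)
dial 457 [569.5 180.   67.4] [530.6 143.2  59.4] [615.3 228.4  77.5] ((571.4999389648438, 185.59817504882812), 44.01749038696289)
-158 29 [ 561.5 -148.4  108.7] 545.3793429545466 576.6977414044535 115.07923256612226
-146 44 [ 560.  -140.4  105.6] 547.8685881636749 571.0854512554087 111.72653443326938
-134 43 [ 560.4 -127.8  105. ] 550.405090296751 571.0255521670815 112.22392839585771
-122 42 [ 561.7 -115.8  105. ] 550.681585642158 573.7443676188732 111.41879781786187
-110 27 [ 562.  -104.6  102.3] 555.4157563928109 568.8674282254392 107.25054325844182
-98 51 [563.3 -90.6 109.1] 547.4717812233622 578.9091921770123 116.8676924786728
-86 45 [562.6 -80.1 109.2] 549.9926166804572 576.1332258155119 115.6257377703901
-74 67 [564.3 -67.6 111.6] 541.9171341928762 587.6849852475157 120.56644581941428
-62 100 [563.4 -55.4 115.7] 540.1609630767467 587.7359154671342 124.33751298976891
-50 55 [563.4 -44.6 109.6] 540.4587388387225 585.9907893196512 118.00838875861335
-38
[... 271 characters left out ...]
53655951527 581.5160765855773 115.67766071495242
10 60 [566.4  15.8 107.9] 552.4352787045588 581.44443123313 115.2626338624159
22 90 [566.4  28.8 114.5] 543.2019365039178 590.2819322055138 122.3412561287329
34 69 [566.9  39.4 114.9] 544.0595410919817 590.19684452581 122.18618494849049
46 58 [566.8  51.4 108.4] 552.9142503199382 580.8295098191867 114.72344083124476
58 55 [567.5  64.2 109.5] 554.8777720240133 580.7884516938861 116.35982836697778
70 53 [567.5  76.8 109.3] 554.8445468891239 580.9602735037171 116.02906886721286
82 35 [567.3  86.1 109.1] 552.854452869091 583.7429218028216 116.87455957395032
[[ 0.3  1.  -0. ]
 [ 1.  -0.3 -0. ]
 [-0.   0.  -1. ]] [-1.4  0.4  0.1  1.6 -0.   1.1 -0.1]
```

View pics/crop1.png

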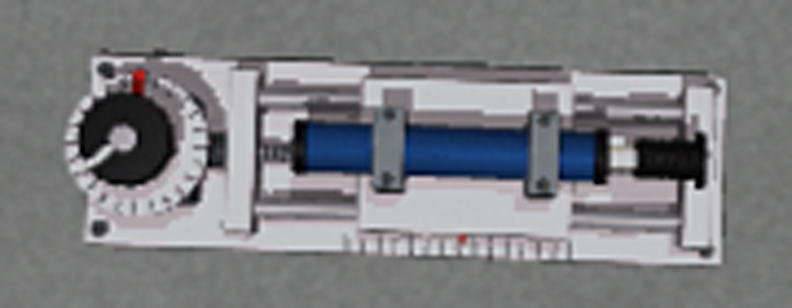

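```bash
cat >> h.py <<'E'
def plan(xyz,ang):
    s=r.state();M=Ro.from_rotvec(s["ee_rot"]).as_matrix()
    a=np.radians(ang);x=np.array([np.cos(a),np.sin(a),0]);z=np.array([0,0,-1.]);T=np.column_stack([x,np.cross(z,x),z])
    print("t",s["t"],"yaw",np.degrees(np.arctan2(M[1,0],M[0,0])),"pos",s["eef_pos"],"open",s["opening"],"j",s["joint_positions"])
    print("shift m",M.T@(np.array(xyz)-s["eef_pos"])/1000,"turn deg",np.degrees(Ro.from_matrix(M.T@T).as_rotvec()))
E
python3 - <<'E'
from h import *
np.set_printoptions(precision=4,suppress=True)
plan([571.6,186.3,400],84)
E
```

```text
t 1.25 yaw 74.02674138479638 pos [185.7599 648.8934 404.686 ] open 0.9999301875250828 j [-1.4415  0.4261  0.0739  1.606  -0.0341  1.1108 -0.0671]
shift m [-0.3386  0.4982  0.0047] turn deg [ 0.0003  0.0047 -9.9733]
```

Call:
{"api": "step_arm", "payload": {"increments": [[-0.3386,0.4982,0.0047,0,0,-10,-1],[-0.3386,0.4982,0.0047,0,0,-10,-1],[-0.3386,0.4982,0.0047,0,0,-10,-1],[-0.3386,0.4982,0.0047,0,0,-10,-1],[-0.3386,0.4982,0.0047,0,0,-10,-1],[-0.3386,0.4982,0.0047,0,0,-10,-1],[-0.3386,0.4982,0.0047,0,0,-10,-1],[-0.3386,0.4982,0.0047,0,0,-10,-1],[-0.3386,0.4982,0.0047,0,0,-10,-1],[-0.3386,0.4982,0.0047,0,0,-10,-1],[-0.3386,0.4982,0.0047,0,0,-10,-1],[-0.3386,0.4982,0.0047,0,0,-10,-1],[-0.3386,0.4982,0.0047,0,0,-10,-1],[-0.3386,0.4982,0.0047,0,0,-10,-1],[-0.3386,0.4982,0.0047,0,0,-10,-1],[-0.3386,0.4982,0.0047,0,0,-10,-1],[-0.3386,0.4982,0.0047,0,0,-10,-1],[-0.3386,0.4982,0.0047,0,0,-10,-1]], "force": 60}}

```text
t: 3.05
eef_pos: [571.2, 187.0, 400.1]
ee_rot: [-2.333, -2.104, -0.0]
force: [-0.2, 0.1, -0.4]
opening: 1.0
```

Run:
```python
from h import *
np.set_printoptions(precision=4,suppress=True)
plan([571.6,186.3,261],84)
p=cams.read_camera("wrist");save(p,"w1")
for n,z in dict(wheel_grip=107,wheel_bar=116,dial_mark=68).items():
    for d in models.spot_point(p,n)[:2]: print(n,np.array(d["centre"]),round(d["confidence"],2),ray(p,d["centre"],z))
```

```text
t 3.05 yaw 84.09645950243186 pos [571.1517 186.9672 400.0653] open 1.000439116161345 j [-0.659   0.3166  0.2936  1.7956 -0.1046  1.0445  1.1413]
shift m [-0.0006  0.0005  0.1391] turn deg [-0.0039 -0.008   0.0965]
wheel_grip [277.4 199.1] 0.92 [571.2408 185.3443 107.    ]
wheel_bar [304.5 180.3] 0.67 [556.003  207.1994 116.    ]
```

View pics/w1.png

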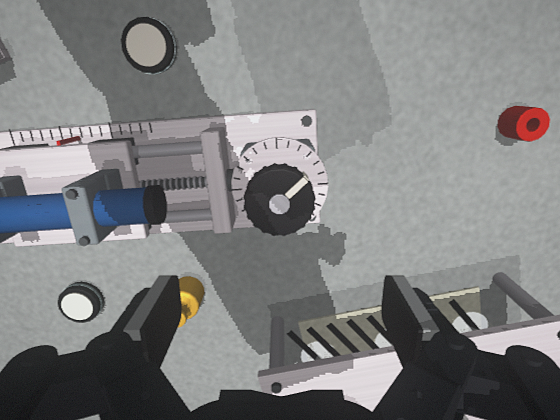

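The wrist view confirms the wheel, with its hub at (279,204) and the bar end at (305,181). Its centre is within 2 mm of my depth estimate. I'll go down and grip.

Call:
{"api": "step_arm", "payload": {"increments": [[-0.001,0,0.04,0,0,0,-1],[-0.001,0,0.08,0,0,0,-1],[-0.001,0,0.11,0,0,0,-1],[-0.001,0,0.13,0,0,0,-1],[-0.001,0,0.139,0,0,0,-1],[-0.001,0,0.139,0,0,0,-1],[-0.001,0,0.139,0,0,0,1],[-0.001,0,0.139,0,0,0,1],[-0.001,0,0.139,0,0,0,1],[-0.001,0,0.139,0,0,0,1],[-0.001,0,0.139,0,0,0,1],[-0.001,0,0.139,0,0,0,1],[-0.001,0,0.139,0,0,0,1],[-0.001,0,0.139,0,0,0,1]], "force": 60}}

```text
t: 4.65
eef_pos: [571.8, 185.3, 262.6]
ee_rot: [2.334, 2.102, 0.003]
force: [-3.3, -1.7, 9.4]
opening: 0.614
```

Call:
{"api": "step_arm", "payload": {"increments": [[0,0,0,0,0,5,1],[0,0,0,0,0,12,1],[0,0,0,0,0,20,1],[0,0,0,0,0,28,1],[0,0,0,0,0,36,1],[0,0,0,0,0,44,1],[0,0,0,0,0,52,1],[0,0,0,0,0,60,1],[0,0,0,0,0,68,1],[0,0,0,0,0,76,1],[0,0,0,0,0,84,1],[0,0,0,0,0,92,1],[0,0,0,0,0,100,1],[0,0,0,0,0,108,1],[0,0,0,0,0,115,1],[0,0,0,0,0,121,1],[0,0,0,0,0,126,1],[0,0,0,0,0,129,1],[0,0,0,0,0,130,1],[0,0,0,0,0,130,1]]}}

```text
t: 6.65
eef_pos: [571.4, 185.0, 262.5]
ee_rot: [-2.89, 1.228, 0.001]
force: [-9.3, -3.3, 21.1]
opening: 0.612
```

Run:
```python
from h import *
np.set_printoptions(precision=4,suppress=True)
plan([571.6,186.3,400],-46)
print(r.state()["force"],r.state()["torque"])
```

```text
t 6.65 yaw -46.024621812984876 pos [571.4028 184.9789 262.5474] open 0.6117044205702706 j [-1.0323  0.6235  0.8384  1.9292 -0.6102  0.863  -0.6747]
shift m [-0.001  -0.0012 -0.1375] turn deg [-0.0495  0.0603 -0.0246]
[-9.2644 -3.2533 21.122 ] [-0.7653  1.9914 -0.1741]
```

Call:
{"api": "step_arm", "payload": {"increments": [[0,0,0,0,0,0,-1],[0,0,0,0,0,0,-1],[0,0,0,0,0,0,-1],[0,0,0,0,0,0,-1],[0,0,0,0,0,0,-1],[0,0,0,0,0,0,-1],[0,0,-0.03,0,0,0,-1],[0,0,-0.07,0,0,0,-1],[0,0,-0.11,0,0,0,-1],[0,0,-0.138,0,0,0,-1],[0,0,-0.138,0,0,0,-1],[0,0,-0.138,0,0,0,-1]]}}

```text
t: 7.85
eef_pos: [571.3, 185.4, 399.1]
ee_rot: [-2.892, 1.226, -0.0]
force: [0.2, 0.5, -0.4]
opening: 1.003
```

Run:
```python
from h import *
np.set_printoptions(precision=4,suppress=True)
plan([560.4,-130,300],-2)
for c in("wrist","scene"):
  p=cams.read_camera(c);save(p,c+"2")
  for n,z in dict(wheel_grip=116,wheel_bar=116,dial_mark=68,pull_grip=98,tube_mouth=98).items():
    for d in models.spot_point(p,n)[:2]: print(c,n,np.array(d["centre"]),round(d["confidence"],2),ray(p,d["centre"],z))
```

```text
t 7.85 yaw -45.95244183639235 pos [571.3321 185.4104 399.1483] open 1.0025559852850876 j [-1.1585  0.4684  0.9978  1.8234 -0.4424  1.0924 -0.8013]
shift m [0.2191 0.2272 0.0989] turn deg [ -0.0532  -0.0035 -43.9524]
wrist wheel_grip [277.  201.4] 0.91 [570.1881 189.784  116.    ]
wrist wheel_bar [309.6 181. ] 0.7 [598.2516 183.4397 116.    ]
wrist dial_mark [312.9 156.2] 0.77 [609.4024 185.5354  68.    ]
scene wheel_grip [352.9 205.1] 0.85 [598.8958 184.3234 116.    ]
scene wheel_bar [351.9 209.2] 0.68 [616.5549 178.4719 116.    ]
scene dial_mark [353.1 223.2] 0.97 [607.6622 187.2012  68.    ]
scene pull_grip [222.9 207.2] 0.52 [ 559.8543 -134.9802   98.    ]
scene tube_mouth [237.9 207.2] 0.68 [562.3319 -97.3212  98.    ]
```

View pics/wrist2.png

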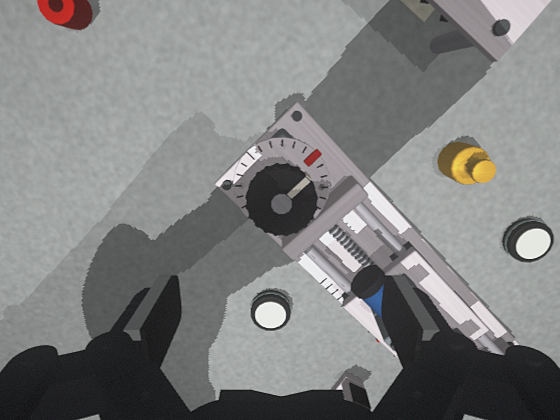

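The bar end is at (309,181) and the red mark at (312,156). From the hub, the bar points about 4° past the mark, well inside the 14° limit. Next is the grip.

Call:
{"api": "step_arm", "payload": {"increments": [[0.2225,0.2307,0,0,0,-44,-1],[0.2225,0.2307,0,0,0,-44,-1],[0.2225,0.2307,0,0,0,-44,-1],[0.2225,0.2307,0,0,0,-44,-1],[0.2225,0.2307,0,0,0,-44,-1],[0.2225,0.2307,0,0,0,-44,-1],[0.2225,0.2307,0,0,0,-44,-1],[0.2225,0.2307,0,0,0,-44,-1],[0.2225,0.2307,0,0,0,-44,-1],[0.2225,0.2307,0,0,0,-44,-1],[0.2225,0.2307,0,0,0,-44,-1],[0.2225,0.2307,0,0,0,-44,-1]]}}

```text
t: 9.65
eef_pos: [560.4, -134.1, 399.0]
ee_rot: [-3.141, 0.052, 0.0]
force: [-0.4, 0.3, -0.4]
opening: 1.001
```

Run:
```python
from h import *
np.set_printoptions(precision=4,suppress=True)
plan([560.3,-136,253],-2)
p=cams.read_camera("wrist");save(p,"w3")
for n,z in dict(pull_grip=98,tube_mouth=98).items():
    for d in models.spot_point(p,n)[:2]: print(n,np.array(d["centre"]),round(d["confidence"],2),ray(p,d["centre"],z))
K,R,t=[np.array(p[k],float) for k in("intrinsics","R","t")]
v,u=np.mgrid[:420,:560]; z=p["range_z"].astype(float)
P=(np.stack([(u-K[0,2])*z/K[0,0],(v-K[1,2])*z/K[1,1],z],-1)-t)@R
for y in range(-176,-80,4):
    m=(z>0)&(abs(P[...,0]-560)<40)&(abs(P[...,1]-y-2)<2)&(P[...,2]>85)&(P[...,2]<140); q=P[m]
    if len(q): print(y,len(q),q[:,0].min(),q[:,0].max(),q[:,2].max())
```

```text
t 9.65 yaw -1.8877467654476128 pos [ 560.3705 -134.0906  398.9748] open 1.0011391746797542 j [-0.547   0.3604  0.8508  1.8735 -0.3113  1.0463  0.3976]
shift m [0.     0.0019 0.146 ] turn deg [-0.0049  0.0059  0.1123]
pull_grip [280.  196.5] 0.66 [ 559.5374 -133.3665   98.    ]
pull_grip [303.9 372.4] 0.5 [ 576.365  -310.5766   98.    ]
tube_mouth [281.4 157.4] 0.59 [ 561.706  -101.8881   98.    ]
-160 88 544.0494655344328 576.6163522350939 115.76899509633738
-156 349 544.115840290059 576.9565238083186 115.72390685152335
-152 118 548.6206364338524 571.9661019006853 110.59938319248559
-148 149 549.2695924631938 572.0832783526133 110.58191908063834
-144 134 549.431794586958 572.1419054857398 110.74149699059849
-140 142 549.6672377669157 572.2065829307068 110.86822862965472
-136 146 550.0165255653229 573.1307602588495 110.55156040706669
-132 135 550.0004699236393 572.3406607652095 110.74300918040201
-128 152 550.3161550450261 573.205205254471 110.7435815496017
-124 143 550.4074966595688 573.2914173752365 110.43757275334976
-120 206 550.6764235035256 573.4075507185909 111.61973599420206
-116 91 555.5150188206462 568.8070259402731 105.86186869686524
-112 89 555.6394370864589 568.9072853845935 106.06657881294353
-108 98 555.8125341840157 569.0053286323674 106.82793425139629
-104 77 546.9257267991668 578.2521501077805 114.52198113316472
-100 229 546.1410540822005 578.246275148404 115.53475608226657
-96 247 546.3219074614378 578.3401326975668 115.17218078209092
-92 216 548.0711881390665 577.8126638542612 114.15931645084756
-88 218 548.2666899385257 577.8521271610497 113.96468210036922
-84 229 548.5179064342066 577.8770886314423 114.20336543948918
```

View pics/w3.png

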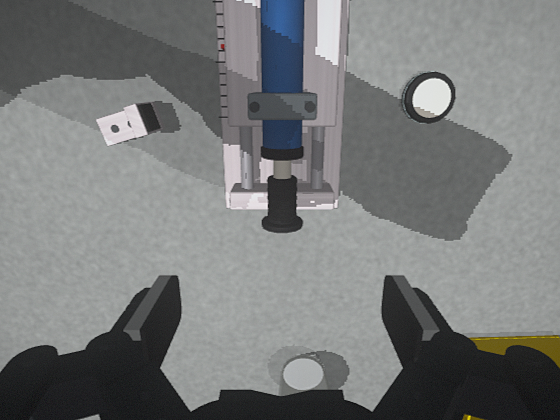

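The wrist view shows the grip centred at about (281,200), with its body at y -153 to -118 and the axis at x≈561. I'll go down and close.

Call:
{"api": "step_arm", "payload": {"increments": [[0.0005,0.002,0.04,0,0,0,-1],[0.0005,0.002,0.08,0,0,0,-1],[0.0005,0.002,0.115,0,0,0,-1],[0.0005,0.002,0.135,0,0,0,-1],[0.0005,0.002,0.146,0,0,0,-1],[0.0005,0.002,0.146,0,0,0,-1],[0.0005,0.002,0.146,0,0,0,1],[0.0005,0.002,0.146,0,0,0,1],[0.0005,0.002,0.146,0,0,0,1],[0.0005,0.002,0.146,0,0,0,1],[0.0005,0.002,0.146,0,0,0,1],[0.0005,0.002,0.146,0,0,0,1],[0.0005,0.002,0.146,0,0,0,1],[0.0005,0.002,0.146,0,0,0,1],[0.0005,0.002,0.146,0,0,0,1],[0.0005,0.002,0.146,0,0,0,1]], "force": 80}}

```text
t: 11.4
eef_pos: [560.8, -137.1, 253.7]
ee_rot: [-3.141, 0.054, -0.001]
force: [-1.3, 2.1, 10.1]
opening: 0.245
```

Run:
```python
from h import *
np.set_printoptions(precision=4,suppress=True)
s=r.state();plan(s["eef_pos"]+60*np.array([-.034,-.9994,0]),-2);print(s["force"],s["torque"])
```

```text
t 11.4 yaw -1.9722885245676065 pos [ 560.7914 -137.0701  253.7087] open 0.24521174070497048 j [-0.4079  0.5505  0.7042  1.9831 -0.5003  0.7854  0.553 ]
shift m [ 0.    0.06 -0.  ] turn deg [-0.0237 -0.0454  0.0277]
[-1.3149  2.1456 10.1244] [0.3323 0.5277 0.001 ]
```

Call:
{"api": "step_arm", "payload": {"increments": [[0,0.005,0,0,0,0,1],[0,0.012,0,0,0,0,1],[0,0.02,0,0,0,0,1],[0,0.028,0,0,0,0,1],[0,0.036,0,0,0,0,1],[0,0.044,0,0,0,0,1],[0,0.05,0,0,0,0,1],[0,0.055,0,0,0,0,1],[0,0.058,0,0,0,0,1],[0,0.06,0,0,0,0,1],[0,0.06,0,0,0,0,1],[0,0.06,0,0,0,0,1],[0,0.06,0,0,0,0,1]]}}

```text
t: 12.7
eef_pos: [558.9, -195.9, 253.6]
ee_rot: [-3.139, 0.052, -0.001]
force: [-3.1, 9.0, 13.0]
opening: 0.245
```

Run:
```python
from h import *
np.set_printoptions(precision=4,suppress=True)
s=r.state();plan(s["eef_pos"],-2);print(s["force"],s["torque"])
for c in("top","wrist","scene"):
  p=cams.read_camera(c);save(p,c+"4")
  for n,z in dict(pull_grip=98,red_ring=98,tube_mouth=98,wheel_bar=116,dial_mark=68).items():
    for d in models.spot_point(p,n)[:1]: print(c,n,np.array(d["centre"]),round(d["confidence"],2),ray(p,d["centre"],z))
  w=dict(top=(170,240,170,370),wrist=(0,420,0,560),scene=(170,260,180,400))[c];im=p["img"][w[0]:w[1],w[2]:w[3]]
  f=560/im.shape[1];im=cv2.resize(im,None,fx=f,fy=f,interpolation=cv2.INTER_CUBIC);cv2.imwrite(f"pics/{c}4c.png",im[...,::-1])
a,b=cv2.imread("pics/top4c.png"),cv2.imread("pics/scene4c.png")
cv2.imwrite("pics/both4.png",np.vstack([a,b]))
```

```text
t 12.7 yaw -1.9124844861422579 pos [ 558.92   -195.885   253.6496] open 0.24479071608116207 j [-0.2934  0.5701  0.6949  1.9483 -0.5047  0.8025  0.6517]
shift m [0. 0. 0.] turn deg [-0.1304 -0.0204  0.0875]
[-3.142   8.9904 12.9524] [2.0233 0.5271 0.0044]
top pull_grip [198.9 189.6] 0.3 [602.7792 186.3331  98.    ]
top red_ring [308.6 207.2] 0.64 [557.7588 -96.3321  98.    ]
top tube_mouth [195.1 200.4] 0.71 [574.8653 195.8416  98.    ]
top wheel_bar [203.5 186.5] 0.6 [608.8433 171.7928 116.    ]
top dial_mark [204.3 188.6] 0.93 [608.5465 177.0272  68.    ]
wrist pull_grip [279.2 294.8] 0.76 [ 558.2231 -192.1217   98.    ]
wrist red_ring [281.3  47.9] 0.8 [562.1998 -99.9607  98.    ]
wrist tube_mouth [281.5  54.9] 0.62 [ 562.1942 -102.0563   98.    ]
scene pull_grip [199.2 207.4] 0.62 [ 556.8514 -194.5206   98.    ]
scene red_ring [238.  203.3] 0.77 [544.2762 -97.5273  98.    ]
scene tube_mouth [234.5 208.9] 0.73 [ 569.5012 -105.6048   98.    ]
scene wheel_bar [350.2 208. ] 0.85 [611.1239 175.3924 116.    ]
scene dial_mark [349.5 224.6] 0.86 [612.9793 177.2212  68.    ]
```

View pics/both4.png

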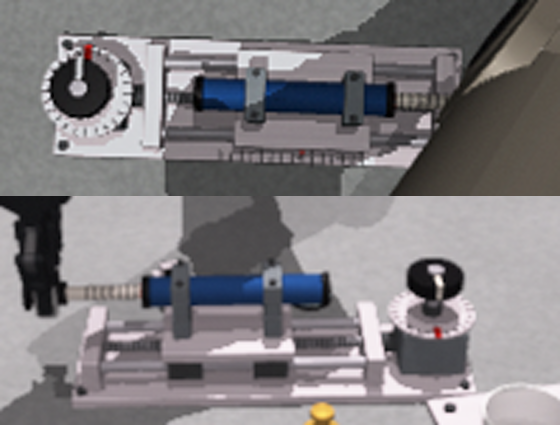

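View pics/wrist4c.png

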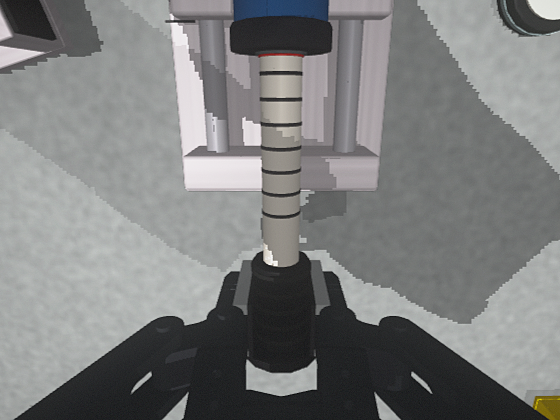

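The red ring is just showing at the mouth, at (281,54). The TCP has travelled 58.8 mm, so I'll add about 1.5 mm and measure the red strip.

Call:
{"api": "step_arm", "payload": {"increments": [[0,0.001,0,0,0,0,1],[0,0.0015,0,0,0,0,1],[0,0.0015,0,0,0,0,1],[0,0.0015,0,0,0,0,1],[0,0.0015,0,0,0,0,1]]}}

```text
t: 14.1
eef_pos: [558.9, -197.3, 253.7]
ee_rot: [-3.139, 0.052, -0.001]
force: [-3.2, 9.9, 12.7]
opening: 0.244
```

Run:
```python
from h import *
np.set_printoptions(precision=2,suppress=True)
s=r.state();print(s["t"],s["eef_pos"],s["force"],s["opening"])
p=cams.read_camera("wrist")
for n in("red_ring","tube_mouth","pull_grip"):
  for d in models.spot_point(p,n)[:1]: print(n,ray(p,d["centre"],98))
for v in range(46,84): print(v,p["img"][v,281],ray(p,(281,v),105.5)[1])
im=cv2.resize(p["img"][20:140,200:360],None,fx=4,fy=4,interpolation=cv2.INTER_NEAREST);cv2.imwrite("pics/c5.png",im[...,::-1])
```

```text
14.1 [ 558.87 -197.35  253.66] [-3.17  9.95 12.68] 0.24369602339644456
red_ring [ 562.01 -101.6    98.  ]
tube_mouth [ 561.83 -102.16   98.  ]
pull_grip [ 558.53 -194.92   98.  ]
46 [71 78 78] -101.63469563578776
47 [75 69 67] -101.91353229215783
48 [139  49  46] -102.19282909451304
49 [161  46  44] -102.47258718281749
50 [156  50  48] -102.75280770080388
51 [156  49  46] -103.0334917959891
52 [156  52  49] -103.31464061968995
53 [155  48  44] -103.59625532703888
54 [155  48  45] -103.87833707699977
55 [167 106 102] -104.16088703238384
56 [194 199 191] -104.44390635986564
57 [191 188 179] -104.7273962299991
58 [191 185 176] -105.0113578172337
59 [190 184 175] -105.29579229993061
60 [190 185 177] -105.58070086037905
61 [191 185 177] -105.8660846848127
62 [191 186 177] -106.1519449634261
63 [190 185 178] -106.43828289039118
64 [190 186 177] -106.72509966387399
65 [189 186 175] -107.01239648605132
66 [190 185 177] -107.3001745631275
67 [193 186 177] -107.58843510535138
68 [189 183 173] -107.87717932703313
69 [145 140 133] -108.16640844656148
70 [148 143 134] -108.45612368642067
71 [41 40 43] -108.74632627320781
72 [54 50 55] -109.03701743765016
73 [48 48 48] -109.3281984146225
74 [78 78 74] -109.6198704431646
75 [173 168 159] -109.91203476649886
76 [200 193 184] -110.20469263204792
77 [194 187 178] -110.49784529145245
78 [192 186 176] -110.79149400058894
79 [195 189 180] -111.0856400195877
80 [191 185 175] -111.38028461285084
81 [192 185 178] -111.67542904907043
82 [193 187 179] -111.97107460124661
83 [193 188 178] -112.26722254670604
```

View pics/c5.png

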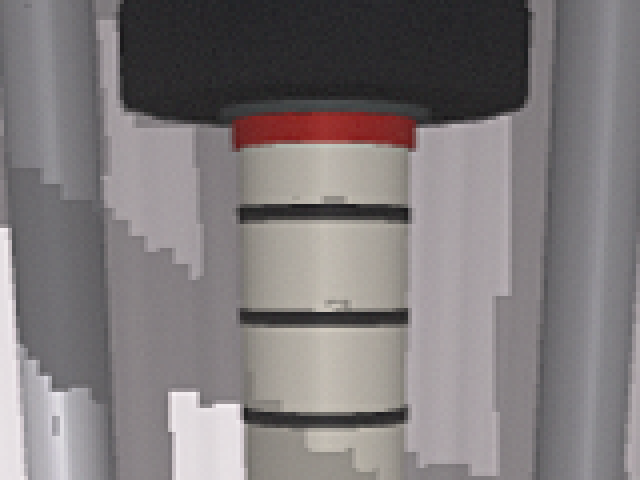

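Run:
```python
from h import *
s=r.state();print(s["t"],s["eef_pos"],s["force"],s["opening"],abs(s["dq"]).max())
print(ticket.close_job())
```

```text
14.3 [ 558.89028499 -197.32631633  253.64976349] [-3.76164628  9.31194089 12.77489674] 0.24669299181276685 0.0012647194993111643
the job is handed in; nothing more can be done
None
```

I set the handwheel and pulled the gauge to its red ring, then handed the job in at about 14.3 s of the 61 s with the gripper still holding. The hand-in gives no verdict, so the result rests on the checks below.

- **Handwheel:** I turned it about 130° clockwise in one grasp and let go. In the wrist picture afterwards the white bar stood about 4° (0.07 rad) past the red mark; the limit is 0.25 rad. The top view taken during the pull still showed it at the mark.
- **Gauge:** I gripped the black grip with an 80 N setting and pulled in two moves to about 60 mm of arm travel. In the last close-up about 2 mm of the 6 mm red ring showed at the mouth. That puts the rod at about 59 mm, against the 55–65 mm allowed. The pull force read 9.3–10 N and the arm was still.
- **Disagreements:**
    - The network's red ring point was within 1 mm of its tube mouth point, but its grip-to-mouth distance read about 1 mm short of what 60 mm of travel should give.
    - The top and scene networks were several millimetres off, partly because the arm blocked their view, so I did not use them.
- **Other things on the bench:** the arm never went near them, but I did not measure their positions again at the end.

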